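# Take a pump base plate's length with a locking tape measure

## Task

Measure the length of the pump's base plate with the tape measure: hook the tape's end over the far edge of the plate's free strip (the side without the pump), draw the case back towards the near edge against its spring, and stand it upright on the bench, square to the plate, with its front against the plate's near edge, so that it stays there by itself when you let go. Then press the thumb lock down until it clicks, lift the tape off the plate with the blade still out at that length, and stand it upright on the bench clear of the plate. Do not shift the pump and leave the other things where they are.

Things in the scene. Friction and masses are not known exactly. Their poses are not given: they have to be found in the camera images.
- tape_center (a point): Centre of the tape measure's case: a grey and black block 78 mm long (x), 38 thick (y), 70 high (z), about 0.4 kg with the blade, standing on its flat underside (z = -35 mm). x points out of the mouth along the blade, z up; the front face is at x = +39 mm. It can be gripped by its flat sides, 38 mm apart.
- tape: The whole tape; origin under the case's middle, axes as tape_center. Blade: straight, stiff, 24 mm wide, 2 thick, its underside 13 mm above the case's underside. The hook's tip is 4 mm higher than the case's underside, so a case held level over the plate cannot hook it: it must be tipped nose-down 25 to 45 degrees to hook, and is levelled out as it is drawn back.
- tape_hook (a point): On the end hook's inner face (which looks back at the case), half-way down it, mid-width; axes as tape_center. The hook is a steel tab 24 mm wide and 2 thick that drops 9 mm below the blade's underside; its tip is 4.5 mm below this point. At rest the inner face is 20 mm ahead of the case's front face.
- tape_blade (a joint): How far the blade is drawn out beyond its rest, in m: 0 at rest, at most 0.165. A spring pulls it in with 2.8 N at rest, rising to 3.9 N at 0.14. Hook's inner face to case front = 20 mm + this value.
- tape_lock (a joint): Thumb lock on top of the case near its front, in m: 0 is up, blade free. Pressed straight down with 5 to 6 N it clicks over and stays down at about 0.0045, and a brake holds the blade.
- lock_top (a point): Middle of the thumb lock's top: a ribbed black pad 22 x 22 mm, 7 mm proud of the case's top (77 mm above the case's underside), its middle 17 mm behind the case's front face.
- plate_near (a point): Top near edge of the pump's base plate, middle of its free strip. z up; x level, along the plate's length, away from the near edge. Plate: aluminium, 12 mm thick, flat on the bench. Its length along x, to be measured, is not given: 120 to 160 mm, differing from pump to pump. The far edge, parallel to the near one, must be felt or seen. The strip is free from y = -32 to +60 mm.
- pump: Pump on its base plate, 3.4 kg, loose. Origin on the bench under plate_near, same axes. The plate spans y = -32 to +185 mm. The black pump stands on it left of the strip: y = 70 to 174, x = 12 to 104 mm, 162 mm high; its white head reaches to x = 150 mm. Right of the plate the bench is free for 180 mm except for the tape.
- flask: Steel drinking flask with a black cap, 70 mm across and 210 mm tall, standing. Not part of the job: leave it. Origin under its middle.
- pump_head: Spare white pump head block, 74 x 74 x 34 mm with a black valve on top, standing. Not part of the job: leave it. Origin under its middle.
- screwdriver: Screwdriver with a black handle, 190 mm long, lying. Not part of the job: leave it. Origin under its middle.
- wrench: Small steel open-ended wrench, 150 mm long, lying flat. Not part of the job: leave it. Origin under its middle.
- label_roll: Roll of blank paper labels, 90 mm across and 50 mm high, lying. Not part of the job: leave it. Origin under its middle.
- carton: Cardboard carton, 90 x 130 x 70 mm. Not part of the job: leave it. Origin under its middle.
- valve: Small black valve fitting, 60 mm tall, standing. Not part of the job: leave it. Origin under its middle.
Mind the look-alikes: they are no part of the job. Leave any pink or yellow look-alike of the tape alone.

How it is judged:
On the way, in this order (a step that is already met when the one before it is completed fails the run):
1. the hook is over the plate's far edge and the blade has been drawn out at least 30 mm by it (value of joint tape_blade above 0.03 m and z of tape_hook in the frame of plate_near below 0.003 m and x of tape_hook in the frame of plate_near above 0.108 m and y of tape_hook in the frame of plate_near between -0.032 and 0.06 m and value of joint tape_lock below 0.002 m), for 0.1 s.
2. let go, the case stands upright on the bench, square to the plate, with its front against the near edge, the blade still hooked on the far edge and free (not locked) (height (world z) of tape_center below 0.039 m and angle between tape_center's own z axis and vertical below 0.08 rad and x of tape_center in the frame of plate_near between -0.045 and -0.035 m and y of tape_center in the frame of plate_near between -0.03 and 0.05 m and angle between the x axis of tape_center and the x axis of plate_near, either way round below 0.12 rad and z of tape_hook in the frame of plate_near below 0.003 m and value of joint tape_blade above 0.095 m and value of joint tape_lock below 0.002 m and contact force between the fingers and tape below 0.2 N), for 0.3 s.
3. the thumb lock is pressed down with the tape still spanning the plate (height (world z) of tape_center below 0.039 m and angle between tape_center's own z axis and vertical below 0.08 rad and x of tape_center in the frame of plate_near between -0.045 and -0.035 m and y of tape_center in the frame of plate_near between -0.03 and 0.05 m and angle between the x axis of tape_center and the x axis of plate_near, either way round below 0.12 rad and z of tape_hook in the frame of plate_near below 0.003 m and value of joint tape_blade above 0.095 m and value of joint tape_lock above 0.0035 m), for 0.2 s.
At the end, for the whole second after the job is handed in: the tape stands upright on the bench by itself (within 5 degrees), not touching the pump or its plate, its centre at least 65 mm from the near-edge point, lock down, blade still out at the measured length (over 95 mm beyond rest); pump within 12 mm of its start, all at rest (height (world z) of tape_center below 0.039 m and angle between tape_center's own z axis and vertical below 0.08 rad and value of joint tape_lock above 0.0035 m and value of joint tape_blade above 0.095 m and contact force between tape and pump below 0.05 N and horizontal distance between tape_center and plate_near above 0.065 m and distance of pump from where it was at the start of the episode below 0.012 m and linear speed of tape below 0.02 m/s).
It fails at once if the pump is shifted by more than 12 mm (distance of pump from where it was at the start of the episode above 0.012 m).
It fails at once if the blade slips in or out while the lock is down (value of joint tape_lock above 0.0035 m and (velocity of joint tape_blade above 0.05 m/s or velocity of joint tape_blade below -0.05 m/s)).
It fails at once if one of the other things is knocked or moved by more than 20 mm (distance of any of flask, pump_head, screwdriver, wrench, label_roll, carton, valve from where it was at the start of the episode above 0.02 m).
It also fails if it takes over 61 s, if anything falls off the work surface, if the arm or the gripper's body presses on something with over 40 N, if the wrist force passes 120 N, or if a joint passes its speed limit or range.

## Robot

A 7-joint arm with a two-finger parallel gripper is mounted at the origin on the work surface. World frame = base frame: x ahead of the robot, y to its left, z up, the work surface at z = 0. Lengths are in m, angles in rad, forces in N, time in s.
With the tool pointing down it reaches from about 0.4 to 0.875 m from the base axis. Payload 19.3 kg.
Tool frame: the origin (TCP) lies at the very end of the fingers, on their centre line; the grasp point (between the pads) lies 19 mm behind it (ctrl.hold_point_z is the distance from the TCP to the grasp point, in m); z points along the fingers, y is the line along which they close (so a half turn about z gives the same grasp; the last joint's range is limited). The gripper opens to 85 mm and grips with 20 to 120 N. Pads are 22 mm wide; open, the fingers measure 114 mm over their backs; the gripper's body (76 mm by 85 mm) begins 54 mm behind the grasp point. The pads swing forward as they close: fully open they stand 13 mm farther back than shut.
Start: joints at [-1.27, 0.521, -0.036, 1.599, 0.021, 1.021, -0.113], TCP at [0.226, 0.583, 0.231] pointing down, gripper open.
Joint ranges: [-2.91, 2.91], [-0.3, 2.13], [-1.5, 1.42], [0.17, 2.43], [-1.26, 4.41], [0.16, 1.93], [-2.52, 2.52]. Speed limits (rad/s): [1.89, 1.89, 2.39, 2.39, 3.01, 3.01, 3.01].

## Interface

Orientations are given as a rotation vector (axis times angle).
In Python, from plant import ctrl, imaging, models gives the robot as it stands.
- The arm moves only by the tool drive_tool, never from a script. Its argument "motion" is a list of rows, each an object with "xyz": the shift along the tool's x, y, z in cm, a list of three; "dr": the turn, a rotation vector about the tool's x, y, z in degrees, a list of three. A call has 1 to 5 rows; each row is the pose to reach, as a shift and turn from the pose commanded when the call began, along the tool's axes at that moment; what a row does not reach only later rows make up. A row lasts 1/10 s, in which the tool goes at most 50 mm and 8.59 degrees, less where a joint would pass 70% of its speed; a pose out of reach is approached as far as the arm can. A call with a gripper value outside its range is refused whole. "grip" is the opening, from 0 (shut) to 1 (fully open), set as the call begins (left out, the last holds). The fingers move at their own pace and stop on an object; "grip_force" is the grip in N (left out, the last holds). Time passes only in rows, so rows that repeat a pose let the fingers close. It gives the time, the measured TCP pose, the force, the opening and the grip force at its end, in the units of the state.
- ctrl.sense(): the state, without advancing time (a new reading comes with each control period).
- imaging.capture(name): name is "scene" or "side" or "wrist"; returns the picture (384x512x3 uint8, blue, green, red); there is no depth.
- imaging.camera_params(name): a dict with "intrinsics" (3x3 intrinsics, pixels), "dist_coeffs" ([k1, k2, p1, p2, k3] as OpenCV has them; the pictures are not rectified), "rvec" (rotation vector, rad) and "tvec" (3), from world to camera coordinates, as OpenCV has them. Camera axes: x right, y down, z forward; pixel columns grow to the right and rows downward; lengths in m; the calibration is good to about 2 mm. A picture is of the moment at which its call begins: read the wrist's pose just before it. camera_params takes no time and is no camera call; for the wrist camera it gives the pose at the moment of the call.
- ctrl.job_done(): hands the job in; it is judged then, once.
Trained networks look in the newest picture that a camera, given by its name, has taken for a name from the list of things; names that differ only in an ending like _2 or _b are one class to them, and where a whole thing is asked for, a point or a joint stands for the part that bears it (a point fixed in the world has none). Each returns a list of dicts, best first, with "score" (0 to 1); they miss things now and then, are a little off and sometimes report something else, mostly with a low value. They report only what shows in the picture. A call takes as long as a camera call. They do not tell look-alikes from the thing itself.
- models.look_for(name, camera): "centre" ([column, row] in pixels, amid what is visible of it).
- models.cut_out(name, camera): "region" (384x512 bool, what is visible of it) and "centre" ([column, row] in pixels, amid what is visible of it).
- models.tip_of(name, camera): "centre" ([column, row] in pixels: a listed point, or the origin of a listed thing).
The state is a dict: "time_s": time; "qpos": joint angles; "joint_vel": joint speeds; "joint_torque": joint torques, N m; "ee_pos": TCP position; "tcp_rot": TCP orientation; "wrist_force": force on the tool from outside, world axes, zero at the start; "ft_torque": the same for the moment, N m; "grip_width": finger opening in m; "finger_force": force on a finger pad.
Only numpy, scipy, OpenCV 4.12 (cv2) and the standard library are available. Lean on these libraries where they do the work, as an engineer would, in place of code of your own. Each camera call takes 0.05 s, during which the arm holds its last target. There are 200 camera calls.

## Working session

There is one attempt and no reset: what is moved stays moved. The work goes in short steps, Python scripts to look and compute and a tool call to move; the robot and the scene stay as the last step left them, time stands still between calls to the robot, and variables do not carry over. Pictures are saved under pics/ and viewed, at most 10 in all, crops included, and the job is handed in when it is done.

Besides the shell and the picture viewer there is one more tool, called after "Call:" by a JSON object that holds its "fn" and its "kwargs". drive_tool: Moves the arm, as the interface text tells. Its arguments: {"type":"object","properties":{"motion":{"type":"array","items":{"type":"object","properties":{"xyz":{"type":"array","items":{"type":"number"}},"dr":{"type":"array","items":{"type":"number"}}}}},"grip":{"type":"number"},"grip_force":{"type":"number"}},"required":["motion"]}

```bash
mkdir -p pics; ls; cat > h.py <<'E'
import numpy as np, cv2
from scipy.spatial.transform import Rotation as R
from plant import ctrl, imaging, models
def cam(n):
    p=imaging.camera_params(n); return {k:np.array(v,float) for k,v in p.items()}
def pix(n,X,p=None):
    p=p or cam(n); return cv2.projectPoints(np.array(X,float).reshape(-1,1,3),p['rvec'],p['tvec'],p['intrinsics'],p['dist_coeffs'])[0].reshape(-1,2)
def ray(n,uv,z,p=None):
    p=p or cam(n); r=cv2.Rodrigues(p['rvec'])[0]
    q=cv2.undistortPoints(np.array(uv,float).reshape(-1,1,2),p['intrinsics'],p['dist_coeffs']).reshape(-1,2)
    d=np.c_[q,np.ones(len(q))]@r; c=-r.T@p['tvec'].ravel()
    return c+d*((z-c[2])/d[:,2])[:,None]
def st():
    s=ctrl.sense(); print({k:np.round(s[k],4).tolist() for k in('time_s','ee_pos','tcp_rot','wrist_force','grip_width','finger_force','qpos')}); return s
E
python3 - <<'E'
from h import *
st()
ims=[]
for n in('scene','side'):
    im=imaging.capture(n); cv2.imwrite(f'pics/{n}0.png',im); ims.append(im)
    for t,z in(('tape_center',.035),('tape_hook',.008),('lock_top',.077),('plate_near',.012)):
        print(n,t,[(np.round(d['centre']).tolist(),round(d['score'],2),ray(n,d['centre'],z)[0].round(3).tolist()) for d in models.tip_of(t,n)])
cv2.imwrite('pics/a.png',np.vstack(ims)[:, :])
E
```

```text
pics
{'time_s': 0.0, 'ee_pos': [0.2264, 0.5822, 0.2307], 'tcp_rot': [-0.5791, -3.0876, 0.0018], 'wrist_force': [0.6317, 0.8224, 0.8837], 'grip_width': 0.0853, 'finger_force': 0.0, 'qpos': [-1.2702, 0.522, -0.0363, 1.6, 0.0212, 1.0211, -0.1128]}
scene tape_center [([233.0, 234.0], 0.94, [0.503, -0.225, 0.035]), ([146.0, 222.0], 0.7, [0.221, -0.355, 0.035]), ([255.0, 274.0], 0.64, [0.659, -0.314, 0.035]), ([213.0, 211.0], 0.63, [0.379, -0.18, 0.035])]
scene tape_hook [([243.0, 249.0], 0.61, [0.555, -0.239, 0.008]), ([137.0, 243.0], 0.58, [0.244, -0.431, 0.008]), ([202.0, 221.0], 0.54, [0.36, -0.222, 0.008]), ([238.0, 272.0], 0.45, [0.6, -0.326, 0.008])]
scene lock_top [([139.0, 219.0], 0.6, [0.226, -0.385, 0.077]), ([246.0, 262.0], 0.56, [0.629, -0.32, 0.077]), ([207.0, 203.0], 0.5, [0.363, -0.194, 0.077]), ([230.0, 233.0], 0.45, [0.516, -0.256, 0.077])]
scene plate_near [([278.0, 202.0], 0.6, [0.53, 0.01, 0.012])]
side tape_center [([234.0, 135.0], 0.91, [0.649, -0.308, 0.035]), ([349.0, 158.0], 0.64, [0.222, -0.36, 0.035])]
side tape_hook []
side lock_top [([187.0, 322.0], 0.6, [0.398, 0.452, 0.077]), ([349.0, 140.0], 0.44, [0.243, -0.402, 0.077]), ([240.0, 123.0], 0.39, [0.638, -0.333, 0.077])]
side plate_near []
```

View pics/scene0.png

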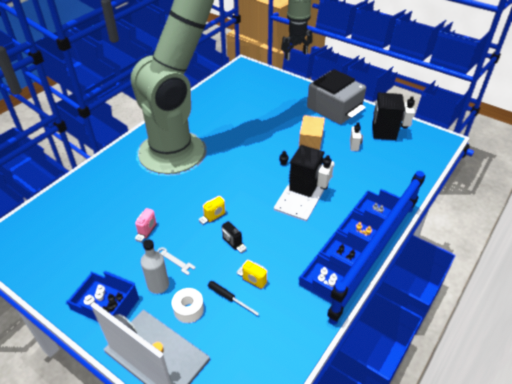

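View pics/side0.png

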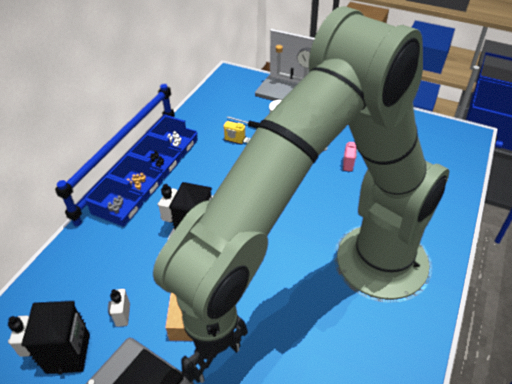

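```bash
python3 -c "
import cv2
im=cv2.imread('pics/scene0.png')[150:310,110:330]
cv2.imwrite('pics/crop.png',cv2.resize(im,(770,560),interpolation=cv2.INTER_CUBIC))"
```

```text
(no output)
```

View pics/crop.png

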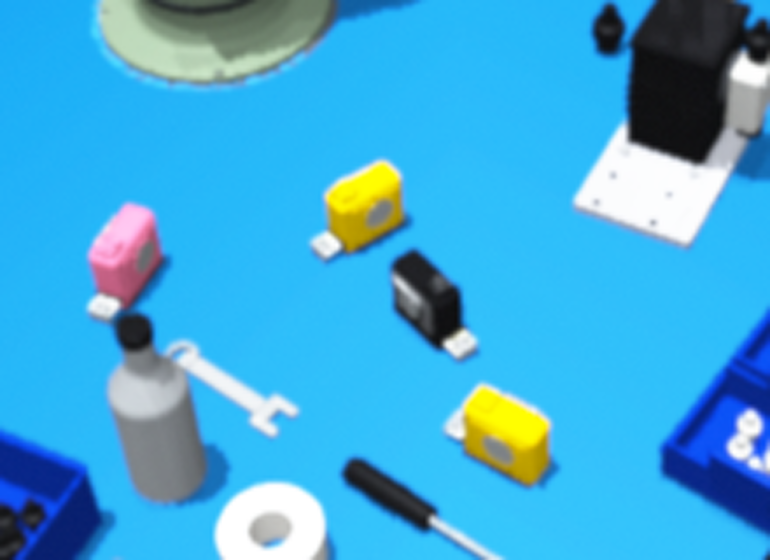

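Four tape look-alikes are in view: pink (146,222), yellow (213,211), yellow (255,274) and a black/grey one at (233,234). Only the black/grey one fits the description, and the enlarged crop confirms it, with its hook pointing to about (243,249). The plate is white, with its free strip at about (274–307, 208–219).

```bash
cat >> h.py <<'E'
def rel(pos,Rm,s=None):
    "shift (cm) & turn (deg) in tool axes to reach world TCP pos and rotation"
    s=s or ctrl.sense(); R0=R.from_rotvec(s['tcp_rot']); p0=np.array(s['ee_pos'])
    return (R0.inv().apply(np.array(pos)-p0)*100).round(2), (R0.inv()*Rm).as_rotvec(degrees=True).round(2)
def down(yaw):  # tool z down, tool x along world yaw (rad)
    x=np.array([np.cos(yaw),np.sin(yaw),0]); z=np.array([0,0,-1.]); return R.from_matrix(np.c_[x,np.cross(z,x),z])
E
python3 - <<'E'
from h import *
print(ray('scene',[(274.5,208),(307,219.5),(323,196)],.012).round(3))
print(ray('scene',[(233,250),(225,238),(243,249)],0).round(3))
print('valve,carton',ray('scene',[(284,164),(312,147)],0).round(3))
imaging.capture('scene')
for n in('valve','carton','flask','screwdriver','wrench'):
    print(n,[(np.round(d['centre']).tolist(),round(d['score'],2),ray('scene',d['centre'],0)[0].round(3).tolist()) for d in models.tip_of(n,'scene')][:2])
s=st(); print(R.from_rotvec(s['tcp_rot']).as_matrix().round(3), cam('wrist')); 
print(rel([.42,.3,.36],down(np.pi-.3)))
print(rel([.46,-.2,.33],down(np.pi-.3)))
E
```

```text
[[ 0.537 -0.024  0.012]
 [ 0.663 -0.004  0.012]
 [ 0.65   0.132  0.012]]
[[ 0.526 -0.258  0.   ]
 [ 0.471 -0.233  0.   ]
 [ 0.551 -0.235  0.   ]]
valve,carton [[0.426 0.211 0.   ]
 [0.463 0.369 0.   ]]
valve [([175.0, 262.0], 0.45, [0.399, -0.41, 0.0]), ([284.0, 163.0], 0.44, [0.423, 0.214, 0.0])]
carton [([315.0, 140.0], 0.72, [0.449, 0.415, 0.0])]
flask [([160.0, 284.0], 0.63, [0.419, -0.505, 0.0])]
screwdriver [([234.0, 299.0], 0.87, [0.644, -0.411, 0.0]), ([159.0, 285.0], 0.41, [0.421, -0.508, 0.0])]
wrench [([174.0, 261.0], 0.74, [0.397, -0.409, 0.0]), ([243.0, 250.0], 0.18, [0.554, -0.24, 0.0])]
{'time_s': 0.8, 'ee_pos': [0.2265, 0.5825, 0.2313], 'tcp_rot': [-0.5792, -3.0877, 0.0], 'wrist_force': [0.1573, -0.19, 0.4176], 'grip_width': 0.0851, 'finger_force': 0.0, 'qpos': [-1.2702, 0.5214, -0.0363, 1.5995, 0.0212, 1.0211, -0.1128]}
[[-0.932  0.362 -0.   ]
 [ 0.362  0.932 -0.   ]
 [ 0.    -0.    -1.   ]] {'intrinsics': array([[290.32719385,   0.        , 254.59988676],
       [  0.        , 290.32719385, 190.70120544],
       [  0.        ,   0.        ,   1.        ]]), 'dist_coeffs': array([-0.06406307,  0.        ,  0.        ,  0.        ,  0.        ]), 'rvec': array([-2.405737  , -1.64567665, -0.21774469]), 'tvec': array([-0.62478889, -0.0340857 ,  0.37936707])}
(array([-28.27, -19.32, -12.87]), array([-0.  , -0.  , -4.06]))
(array([-50.12, -64.47,  -9.87]), array([-0.  , -0.  , -4.06]))
```

```bash
python3 - <<'E'
from h import *
s=ctrl.sense(); p=cam('wrist'); r=cv2.Rodrigues(p['rvec'])[0]; R0=R.from_rotvec(s['tcp_rot'])
print('cam in tool',R0.inv().apply(-r.T@p['tvec'].ravel()-s['ee_pos']).round(3),'axis',R0.inv().apply(r[2]).round(2))
cur=dict(ee_pos=s['ee_pos'],tcp_rot=s['tcp_rot'])
for P,y in(([.34,.42,.37],2.05),([.45,.2,.38],1.3),([.46,-.03,.36],.55),([.45,-.215,.30],-.2)):
    Rm=down(y); print(rel(P,Rm,cur)); cur=dict(ee_pos=np.array(P),tcp_rot=Rm.as_rotvec())
E
```

```text
cam in tool [ 0.066  0.    -0.143] axis [-0.26 -0.    0.97]
(array([-16.47, -11.03, -13.87]), array([-0. , -0. , 41.3]))
(array([-24.59,  -0.38,  -1.  ]), array([ 0.  ,  0.  , 42.97]))
(array([-21.89,   7.12,   2.  ]), array([ 0.  ,  0.  , 42.97]))
(array([-10.52,  15.25,   6.  ]), array([ 0.  , -0.  , 42.97]))
```

Call:
{"fn": "drive_tool", "kwargs": {"motion": [{"xyz": [-3.5,-2,-4],"dr": [0,0,8.3]},{"xyz": [-7,-4.4,-7],"dr": [0,0,16.5]},{"xyz": [-10,-6.6,-10],"dr": [0,0,24.8]},{"xyz": [-13.5,-8.8,-12.5],"dr": [0,0,33]},{"xyz": [-16.5,-11,-13.9],"dr": [0,0,41.3]}]}}

```text
time_s: 1.3
ee_pos: [0.3415, 0.4189, 0.3725]
tcp_rot: [-1.639, -2.68, -0.004]
wrist_force: [1.5, 0.2, -0.3]
grip_width: 0.0854
finger_force: 0.0
```

Call:
{"fn": "drive_tool", "kwargs": {"motion": [{"xyz": [-4.9,-0.1,-0.2],"dr": [0,0,8.5]},{"xyz": [-9.8,-0.2,-0.4],"dr": [0,0,17]},{"xyz": [-14.7,-0.3,-0.6],"dr": [0,0,25.5]},{"xyz": [-19.6,-0.4,-0.8],"dr": [0,0,34]},{"xyz": [-24.5,-0.4,-1],"dr": [0,0,42.9]}]}}

```text
time_s: 1.8
ee_pos: [0.4502, 0.199, 0.3807]
tcp_rot: [-2.5, -1.902, -0.001]
wrist_force: [1.2, 0.8, 0.2]
grip_width: 0.0853
finger_force: 0.0
```

Call:
{"fn": "drive_tool", "kwargs": {"motion": [{"xyz": [-4.4,1.4,0.4],"dr": [0,0,8.5]},{"xyz": [-8.8,2.8,0.8],"dr": [0,0,17]},{"xyz": [-13.2,4.2,1.2],"dr": [0,0,25.5]},{"xyz": [-17.6,5.7,1.6],"dr": [0,0,34]},{"xyz": [-21.9,7.1,2],"dr": [0,0,42.9]}]}}

```text
time_s: 2.3
ee_pos: [0.4609, -0.0309, 0.3605]
tcp_rot: [-3.02, -0.864, -0.002]
wrist_force: [2.2, 0.1, 0.9]
grip_width: 0.0858
finger_force: 0.0
```

Call:
{"fn": "drive_tool", "kwargs": {"motion": [{"xyz": [-2.1,3,1.2],"dr": [0,0,8.5]},{"xyz": [-4.2,6,2.4],"dr": [0,0,17]},{"xyz": [-6.3,9,3.6],"dr": [0,0,25.5]},{"xyz": [-8.4,12,4.8],"dr": [0,0,34]},{"xyz": [-10.5,15.2,6],"dr": [0,0,42.9]}]}}

```text
time_s: 2.8
ee_pos: [0.4533, -0.2148, 0.3001]
tcp_rot: [-3.128, 0.291, -0.001]
wrist_force: [1.1, 1.2, 0.1]
grip_width: 0.085
finger_force: 0.0
```

```bash
python3 - <<'E'
from h import *
s=st(); p=cam('wrist'); im=imaging.capture('wrist'); cv2.imwrite('pics/w1.png',im)
for t,z in(('tape_center',.035),('tape_hook',.0085),('lock_top',.077),('tape',0)):
    print(t,[(np.round(d['centre'],1).tolist(),round(d['score'],2),ray('wrist',d['centre'],z,p)[0].round(4).tolist()) for d in models.tip_of(t,'wrist')][:3])
E
```

```text
{'time_s': 2.8, 'ee_pos': [0.4533, -0.2148, 0.3001], 'tcp_rot': [-3.1278, 0.2913, -0.0012], 'wrist_force': [1.1277, 1.1579, 0.1337], 'grip_width': 0.085, 'finger_force': 0.0, 'qpos': [-0.3388, 0.3427, 0.8676, 1.8608, -0.2967, 1.0724, -1.1124]}
tape_center [([239.5, 222.0], 0.65, [0.366, -0.1754, 0.035]), ([266.5, 126.1], 0.58, [0.4973, -0.2399, 0.035])]
tape_hook [([264.7, 82.6], 0.68, [0.5564, -0.2489, 0.0085]), ([313.5, 43.4], 0.62, [0.5957, -0.325, 0.0085]), ([279.3, 216.7], 0.59, [0.3532, -0.2361, 0.0085])]
lock_top [([263.7, 109.8], 0.63, [0.5193, -0.2386, 0.077]), ([255.7, 226.8], 0.48, [0.3708, -0.2009, 0.077])]
tape [([263.7, 125.0], 0.71, [0.4978, -0.2372, 0.0]), ([240.6, 210.3], 0.7, [0.3724, -0.1768, 0.0]), ([298.8, 0.0], 0.7, [0.6569, -0.3153, 0.0])]
```

View pics/w1.png

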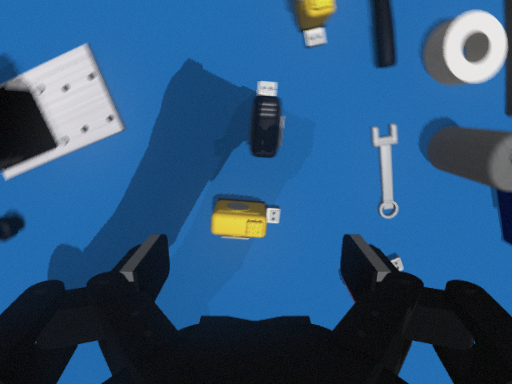

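The wrist view shows the black tape at (267,126) with its hook at (266,87). The plate's corners are at (123,127) (near-right) and (88,43) (far-right). I'll go down for the grasp.

Call:
{"fn": "drive_tool", "kwargs": {"motion": [{"xyz": [1.6,0.5,4]},{"xyz": [3.2,1,8.5]},{"xyz": [4.8,1.5,13]},{"xyz": [4.8,1.5,16]},{"xyz": [4.8,1.5,16]}]}}

```text
schema error: expected keys xyz, dr
```

```bash
python3 - <<'E'
from h import *
s=st(); p=cam('wrist'); im=imaging.capture('wrist'); cv2.imwrite('pics/w2.png',im)
for t,z in(('tape_center',.035),('tape_hook',.0085),('lock_top',.077),('tape',0)):
    print(t,[(np.round(d['centre'],1).tolist(),round(d['score'],2),ray('wrist',d['centre'],z,p)[0].round(4).tolist()) for d in models.tip_of(t,'wrist')][:3])
# tape blade blob (bright)
h=cv2.cvtColor(im,cv2.COLOR_BGR2HSV); m=((h[...,1]<60)&(h[...,2]>120)).astype(np.uint8)
n,l,stt,c=cv2.connectedComponentsWithStats(m)
for i in range(1,n):
    if stt[i,4]>150: print(stt[i].tolist(),c[i].round(1))
# plate from previous high picture
w=cv2.imread('pics/w1.png'); h=cv2.cvtColor(w,cv2.COLOR_BGR2HSV); m=((h[...,1]<70)&(h[...,2]>110)).astype(np.uint8); m[:,140:]=0; m[200:]=0
cn=max(cv2.findContours(m,0,1)[0],key=cv2.contourArea); ap=cv2.approxPolyDP(cn,4,True).reshape(-1,2); print('plate poly',ap.tolist())
E
```

```text
{'time_s': 3.05, 'ee_pos': [0.4536, -0.2133, 0.3003], 'tcp_rot': [-3.1288, 0.2811, 0.0003], 'wrist_force': [-0.2701, 0.0858, -0.7083], 'grip_width': 0.0854, 'finger_force': 0.0, 'qpos': [-0.3411, 0.3414, 0.8656, 1.8608, -0.2944, 1.0734, -1.1112]}
tape_center [([243.5, 221.6], 0.92, [0.3651, -0.1804, 0.035]), ([270.3, 126.6], 0.6, [0.4958, -0.2431, 0.035])]
tape_hook [([314.9, 42.6], 0.74, [0.5971, -0.3246, 0.0085]), ([267.6, 85.8], 0.65, [0.5515, -0.25, 0.0085]), ([398.8, 260.4], 0.61, [0.238, -0.4232, 0.0085])]
lock_top [([265.3, 109.9], 0.68, [0.519, -0.2385, 0.077]), ([262.0, 126.1], 0.64, [0.5005, -0.2312, 0.077]), ([255.2, 226.3], 0.54, [0.3714, -0.1993, 0.077])]
tape [([300.4, 1.1], 0.77, [0.6557, -0.3144, 0.0]), ([261.5, 125.2], 0.74, [0.4982, -0.232, 0.0]), ([240.3, 208.1], 0.63, [0.3757, -0.1759, 0.0])]
[443, 11, 64, 72, 2852] [474.4  46. ]
[305, 27, 20, 19, 276] [314.6  36.2]
[1, 45, 122, 134, 6814] [ 67.3 104.5]
[258, 81, 18, 15, 229] [266.1  88.1]
[372, 124, 26, 94, 1043] [385.7 167.1]
[266, 208, 14, 15, 173] [272.4 214.8]
plate poly [[87, 45], [8, 81], [9, 86], [27, 87], [58, 145], [3, 170], [5, 178], [123, 129]]
```

View pics/w2.png

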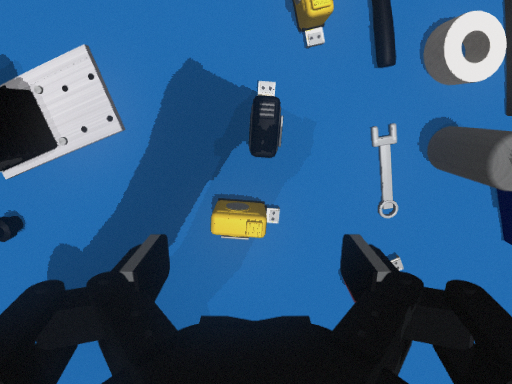

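The view is the same as before, because the move was refused for lacking "dr".

Call:
{"fn": "drive_tool", "kwargs": {"motion": [{"xyz": [1.6,0.5,4],"dr": [0,0,0]},{"xyz": [3.2,1,8.5],"dr": [0,0,0]},{"xyz": [4.8,1.5,13],"dr": [0,0,0]},{"xyz": [4.8,1.5,16],"dr": [0,0,0]},{"xyz": [4.8,1.5,16],"dr": [0,0,0]}]}}

```text
time_s: 3.8
ee_pos: [0.4966, -0.2359, 0.1373]
tcp_rot: [-3.128, 0.282, 0.008]
wrist_force: [-0.3, 0.8, 0.9]
grip_width: 0.0852
finger_force: 0.0
```

```bash
python3 - <<'E'
from h import *
s=st(); p=cam('wrist'); im=imaging.capture('wrist'); cv2.imwrite('pics/w3.png',im)
for t,z in(('tape_center',.035),('tape_hook',.0085),('lock_top',.077),('tape',0)):
    print(t,[(np.round(d['centre'],1).tolist(),round(d['score'],2),ray('wrist',d['centre'],z,p)[0].round(4).tolist()) for d in models.tip_of(t,'wrist')][:2])
h=cv2.cvtColor(im,cv2.COLOR_BGR2HSV)
def mr(m,name,z):
  cn=cv2.findContours(m.astype(np.uint8),0,1)[0]
  for c in sorted(cn,key=cv2.contourArea)[-3:]:
    b=cv2.boxPoints(cv2.minAreaRect(c)); print(name,cv2.contourArea(c),b.round(0).tolist(),ray('wrist',b,z,p)[:,:2].round(4).tolist())
mr((h[...,1]<60)&(h[...,2]>120),'white',.015)
# plate frame from w2 picture
pw=None
E
```

```text
{'time_s': 3.8, 'ee_pos': [0.4966, -0.2359, 0.1373], 'tcp_rot': [-3.128, 0.2817, 0.0084], 'wrist_force': [-0.2587, 0.8214, 0.9197], 'grip_width': 0.0852, 'finger_force': 0.0, 'qpos': [-0.128, 0.6348, 0.6711, 1.9044, -0.5405, 0.7965, -0.9101]}
tape_center [([216.0, 319.5], 0.95, [0.3691, -0.1729, 0.035])]
tape_hook [([259.0, 117.6], 0.98, [0.5555, -0.2507, 0.0085]), ([337.3, 54.7], 0.98, [0.5968, -0.3277, 0.0085])]
lock_top [([253.2, 173.5], 0.64, [0.5197, -0.2391, 0.077]), ([434.2, 245.1], 0.51, [0.4377, -0.3693, 0.077])]
tape [([252.1, 179.7], 0.85, [0.4975, -0.2336, 0.0]), ([392.6, 368.6], 0.83, [0.2239, -0.3645, 0.0])]
white 682.0 [[316.0, 35.0], [345.0, 29.0], [351.0, 54.0], [322.0, 61.0]] [[0.6143, -0.31], [0.6154, -0.335], [0.5943, -0.3375], [0.5932, -0.312]]
white 1757.5 [[416.0, 289.0], [416.0, 176.0], [451.0, 176.0], [451.0, 289.0]] [[0.3505, -0.3865], [0.4768, -0.3889], [0.4706, -0.4237], [0.3418, -0.4261]]
white 1974.0 [[0.0, 204.0], [0.0, 107.0], [41.0, 107.0], [41.0, 204.0]] [[0.5226, 0.0222], [0.6119, -0.0162], [0.6031, -0.0569], [0.5146, -0.0228]]
```

View pics/w3.png

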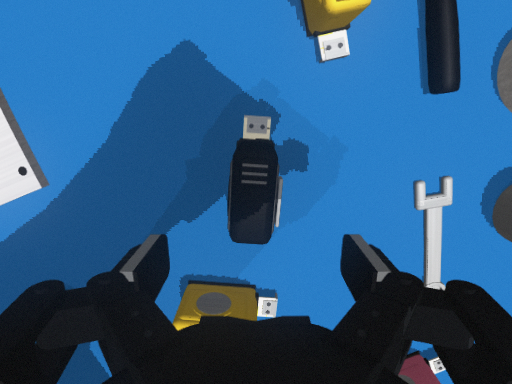

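The tape is straight ahead in the gripper's gap, its hook at (257,127) and its case about (252,190). It is turned about 5° from the tool.

Call:
{"fn": "drive_tool", "kwargs": {"motion": [{"xyz": [0.2,-0.2,4],"dr": [0,0,5.5]},{"xyz": [0.2,-0.2,8],"dr": [0,0,5.5]},{"xyz": [0.2,-0.2,11],"dr": [0,0,5.5]},{"xyz": [0.2,-0.2,11.9],"dr": [0,0,5.5]},{"xyz": [0.2,-0.2,11.9],"dr": [0,0,5.5]}]}}

```text
time_s: 4.55
ee_pos: [0.5006, -0.2354, 0.0218]
tcp_rot: [-3.112, 0.432, -0.0]
wrist_force: [-0.5, 0.3, 0.3]
grip_width: 0.0851
finger_force: 0.0
```

Call:
{"fn": "drive_tool", "kwargs": {"motion": [{"xyz": [0,0,0],"dr": [0,0,0]},{"xyz": [0,0,0],"dr": [0,0,0]},{"xyz": [0,0,0],"dr": [0,0,0]},{"xyz": [0,0,0],"dr": [0,0,0]},{"xyz": [0,0,0],"dr": [0,0,0]}], "grip": 0.2, "grip_force": 50}}

```text
time_s: 5.05
ee_pos: [0.501, -0.2354, 0.0225]
tcp_rot: [-3.112, 0.432, -0.002]
wrist_force: [-1.6, 4.4, 15.0]
grip_width: 0.0372
finger_force: 48.3
```

Call:
{"fn": "drive_tool", "kwargs": {"motion": [{"xyz": [0,0,-4],"dr": [0,0,0]},{"xyz": [0.7,-2.5,-8],"dr": [0,0,-6]},{"xyz": [1.5,-5.5,-11],"dr": [0,0,-12]},{"xyz": [2.2,-8.5,-14],"dr": [0,0,-18]},{"xyz": [2.9,-11.7,-14],"dr": [0,0,-21.5]}]}}

```text
time_s: 5.55
ee_pos: [0.562, -0.1303, 0.1653]
tcp_rot: [3.137, 0.161, 0.008]
wrist_force: [1.6, -0.8, -4.6]
grip_width: 0.0374
finger_force: 52.8
```

Call:
{"fn": "drive_tool", "kwargs": {"motion": [{"xyz": [0,0,0],"dr": [0,0,0]}]}}

```text
time_s: 5.65
ee_pos: [0.5624, -0.1259, 0.162]
tcp_rot: [-3.135, -0.168, -0.003]
wrist_force: [0.1, -0.3, -4.7]
grip_width: 0.0374
finger_force: 52.6
```

```bash
python3 - <<'E'
from h import *
s=st(); p=cam('wrist'); im=imaging.capture('wrist'); cv2.imwrite('pics/w4.png',im)
for t,z in(('tape_hook',.15),('lock_top',.2),('plate_near',.012)):
    print(t,[(np.round(d['centre'],1).tolist(),round(d['score'],2),ray('wrist',d['centre'],z,p)[0].round(4).tolist()) for d in models.tip_of(t,'wrist')][:2])
h=cv2.cvtColor(im,cv2.COLOR_BGR2HSV); m=((h[...,1]<70)&(h[...,2]>110)).astype(np.uint8)
for c in sorted(cv2.findContours(m,0,1)[0],key=cv2.contourArea)[-4:]:
    a=cv2.approxPolyDP(c,4,True).reshape(-1,2); print(cv2.contourArea(c),a.tolist(),ray('wrist',a,.012,p)[:,:2].round(3).tolist())
E
```

```text
{'time_s': 5.65, 'ee_pos': [0.5624, -0.1259, 0.162], 'tcp_rot': [-3.1351, -0.168, -0.0033], 'wrist_force': [0.0611, -0.2726, -4.6636], 'grip_width': 0.0374, 'finger_force': 52.6102, 'qpos': [-0.3101, 0.6163, 0.6301, 1.8214, -0.4712, 0.8563, -0.9153]}
tape_hook [([442.5, 167.7], 0.84, [0.6106, -0.226, 0.15]), ([253.1, 130.5], 0.74, [0.6187, -0.1189, 0.15])]
lock_top [([252.4, 256.6], 0.91, [0.5722, -0.1239, 0.2]), ([503.3, 139.4], 0.89, [0.6296, -0.2132, 0.2])]
plate_near [([127.6, 201.6], 0.93, [0.5227, 0.0069, 0.012])]
403.5 [[440, 150], [437, 169], [457, 170], [462, 152]] [[0.613, -0.313], [0.593, -0.315], [0.595, -0.338], [0.614, -0.338]]
564.0 [[491, 279], [481, 290], [471, 290], [471, 278], [465, 278], [459, 293], [465, 299], [462, 312], [470, 316], [476, 300], [485, 298]] [[0.47, -0.423], [0.454, -0.415], [0.453, -0.402], [0.469, -0.396], [0.469, -0.388], [0.448, -0.387], [0.44, -0.398], [0.421, -0.401], [0.416, -0.414], [0.44, -0.413], [0.443, -0.425]]
1734.5 [[275, 129], [230, 128], [230, 167], [275, 166]] [[0.615, -0.14], [0.611, -0.096], [0.572, -0.099], [0.578, -0.145]]
13691.5 [[144, 72], [0, 86], [0, 103], [38, 105], [47, 113], [63, 191], [35, 205], [160, 197]] [[0.655, -0.009], [0.631, 0.142], [0.614, 0.143], [0.615, 0.101], [0.608, 0.091], [0.527, 0.079], [0.507, 0.113], [0.532, -0.028]]
```

View pics/w4.png

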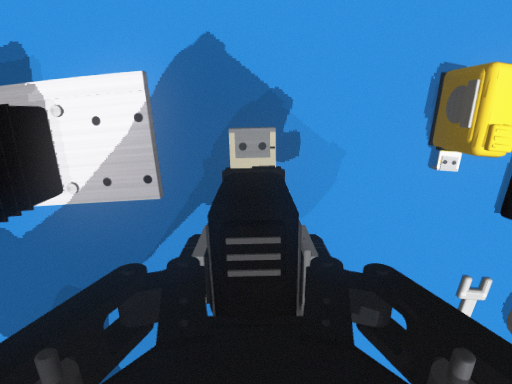

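The plate is at left: near edge from (160,197) to (35,205), far edge along (144,72)–(0,86). The tape is held straight, hook at (253,147). The plate yaw is about 0.16 and its length about 0.127 m. Next I'll plan the hooking poses.

```bash
cat >> h.py <<'E'
YAW=.16; EX=np.array([np.cos(YAW),np.sin(YAW),0]); EY=np.array([-np.sin(YAW),np.cos(YAW),0])
def pose(S,t,H,th,yaw=YAW):
    return S*EX+t*EY+np.array([0,0,H]), down(yaw)*R.from_euler('y',-th,degrees=True)
def root(L,th,rs,rh):  # TCP S,H from blade root corner; L in m, th deg
    a=np.radians(th); return rs-(.037+L)*np.cos(a)+.0095*np.sin(a), rh+(.037+L)*np.sin(a)+.0095*np.cos(a)
E
python3 - <<'E'
from h import *
A=pose(.623,-.091,.11,42); B=pose(.623,-.091,.0568,42)
print(A[0],B[0],'to A',rel(*A))
cur=dict(ee_pos=A[0],tcp_rot=A[1].as_rotvec()); print('A->B',rel(*B,cur))
E
```

```text
[0.62954055 0.00941756 0.11      ] [0.62954055 0.00941756 0.0568    ] to A (array([  8.34, -13.34,   5.11]), array([ -1.3 , -41.94,  -3.43]))
A->B (array([3.56, 0.  , 3.95]), array([-0., -0.,  0.]))
```

Call:
{"fn": "drive_tool", "kwargs": {"motion": [{"xyz": [1.7,-2.7,0],"dr": [-0.2,-8.4,-0.7]},{"xyz": [3.4,-5.4,1],"dr": [-0.5,-16.8,-1.4]},{"xyz": [5,-8,2.4],"dr": [-0.8,-25.2,-2.1]},{"xyz": [6.7,-10.7,3.8],"dr": [-1,-33.6,-2.8]},{"xyz": [8.3,-13.3,5.1],"dr": [-1.3,-41.9,-3.4]}]}}

```text
time_s: 6.35
ee_pos: [0.6276, 0.0041, 0.1123]
tcp_rot: [2.895, 0.228, -1.049]
wrist_force: [0.9, 0.3, -2.9]
grip_width: 0.0376
finger_force: 52.7
```

Call:
{"fn": "drive_tool", "kwargs": {"motion": [{"xyz": [0,0,0],"dr": [0,0,0]}]}}

```text
time_s: 6.45
ee_pos: [0.6269, 0.0066, 0.1051]
tcp_rot: [2.89, 0.236, -1.06]
wrist_force: [-0.5, -0.6, -5.2]
grip_width: 0.0379
finger_force: 52.7
```

```bash
python3 - <<'E'
from h import *
s=st(); p=cam('wrist'); im=imaging.capture('wrist'); cv2.imwrite('pics/w5.png',im)
R0=R.from_rotvec(s['tcp_rot'])
tip=s['ee_pos']+R0.apply([.057,0,.0185]); print('tip',tip.round(4),'s',tip@EX,'t',tip@EY)
print('tip px',pix('wrist',tip,p)); print('hook pt net',[(np.round(d['centre'],1).tolist(),d['score']) for d in models.tip_of('tape_hook','wrist')][:2], 'pred',pix('wrist',s['ee_pos']+R0.apply([.057,0,.014]),p))
h=cv2.cvtColor(im,cv2.COLOR_BGR2HSV); m=((h[...,1]<70)&(h[...,2]>110)).astype(np.uint8)
for c in sorted(cv2.findContours(m,0,1)[0],key=cv2.contourArea)[-3:]:
    a=cv2.approxPolyDP(c,4,True).reshape(-1,2); w=ray('wrist',a,.012,p); print(cv2.contourArea(c),a.tolist(),np.c_[w@EX,w@EY].round(3).tolist())
print('to A',rel(*pose(.623,-.091,.11,42),s),'to B',rel(*pose(.623,-.091,.0568,42),s))
E
```

```text
{'time_s': 6.45, 'ee_pos': [0.6269, 0.0066, 0.1051], 'tcp_rot': [2.8904, 0.2356, -1.0597], 'wrist_force': [-0.5045, -0.6144, -5.2324], 'grip_width': 0.0379, 'finger_force': 52.6818, 'qpos': [-0.3524, 1.171, 0.5839, 1.0216, -0.3697, 1.7657, -1.2396]}
tip [0.658  0.0118 0.0541] s 0.6514400107555851 t -0.09317878070476134
tip px [[254.80847242 128.63331019]]
hook pt net [([253.9, 130.1], 0.91), ([429.0, 286.6], 0.46)] pred [[254.81934116 129.09658963]]
710.0 [[471, 315], [511, 343], [503, 309]] [[-0.119, -0.737], [-1.097, -1.654], [-0.057, -0.796]]
8541.5 [[44, 132], [0, 133], [0, 296], [27, 290], [74, 176], [74, 166]] [[0.61, 0.07], [0.61, 0.108], [0.085, 0.515], [0.151, 0.397], [0.554, 0.074], [0.569, 0.067]]
18348.0 [[276, 166], [280, 78], [0, 86], [0, 99], [13, 96], [36, 103], [55, 124], [134, 123], [165, 197], [214, 198], [218, 188], [212, 185], [221, 183], [226, 167]] [[0.568, -0.112], [0.655, -0.109], [0.653, 0.077], [0.642, 0.084], [0.644, 0.073], [0.638, 0.059], [0.618, 0.056], [0.618, -0.005], [0.519, -0.003], [0.517, -0.052], [0.535, -0.058], [0.54, -0.053], [0.543, -0.062], [0.567, -0.068]]
to A (array([-0.08, -0.23, -0.57]), array([ 0.  , -1.74,  0.15])) to B (array([ 3.36, -0.22,  3.49]), array([ 0.  , -1.74,  0.15]))
```

View pics/w5.png

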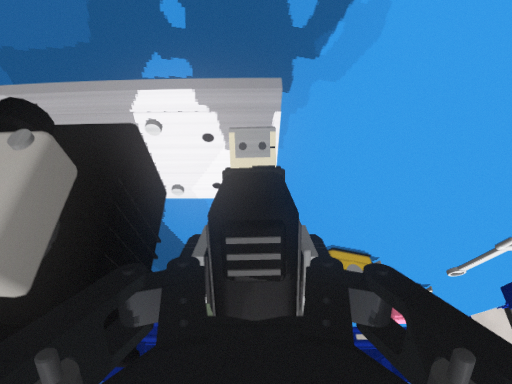

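The hook at (253,145) is over the strip near the far edge, whose top edge lies about row 90. The pump stays clear on the left. I'll lower partly and check.

Call:
{"fn": "drive_tool", "kwargs": {"motion": [{"xyz": [0.6,-0.1,0.5],"dr": [0,-1.7,0.1]},{"xyz": [1.3,-0.2,1.2],"dr": [0,-1.7,0.1]},{"xyz": [2,-0.2,1.9],"dr": [0,-1.7,0.1]},{"xyz": [2,-0.2,1.9],"dr": [0,-1.7,0.1]},{"xyz": [2,-0.2,1.9],"dr": [0,-1.7,0.1]}]}}

```text
time_s: 7.05
ee_pos: [0.6303, 0.0057, 0.0865]
tcp_rot: [2.881, 0.224, -1.082]
wrist_force: [0.0, -0.0, -3.5]
grip_width: 0.0376
finger_force: 52.8
```

```bash
cat > tip.py <<'E'
from h import *
s=st(); R0=R.from_rotvec(s['tcp_rot'])
for n,v in(('tip',[.057,0,.0185]),('corner',[.037,0,.0225])):
    q=s['ee_pos']+R0.apply(v); print(n,'s %.4f t %.4f h %.4f'%(q@EX,q@EY,q[2]))
print('force s,t,z',np.round([s['wrist_force']@EX,s['wrist_force']@EY,s['wrist_force'][2]],2),'TCP s %.4f'%(s['ee_pos']@EX))
E
python3 - <<'E'
from tip import *
print('to B',rel(*pose(.625,-.091,.0568,42),s))
E
```

```text
{'time_s': 7.05, 'ee_pos': [0.6303, 0.0057, 0.0865], 'tcp_rot': [2.8809, 0.224, -1.0819], 'wrist_force': [0.0323, -0.0341, -3.5019], 'grip_width': 0.0376, 'finger_force': 52.7752, 'qpos': [-0.3418, 1.2087, 0.5786, 0.991, -0.3769, 1.7726, -1.2507]}
tip s 0.6538 t -0.0950 h 0.0350
corner s 0.6362 t -0.0949 h 0.0452
force s,t,z [ 0.03 -0.04 -3.5 ] TCP s 0.6231
to B (array([ 2.09, -0.38,  2.11]), array([-0.1 , -0.82, -0.24]))
```

Call:
{"fn": "drive_tool", "kwargs": {"motion": [{"xyz": [0.7,-0.2,0.7],"dr": [0,-0.5,-0.2]},{"xyz": [1.4,-0.4,1.4],"dr": [0,-0.8,-0.2]},{"xyz": [1.9,-0.4,1.9],"dr": [0,-0.8,-0.2]},{"xyz": [2.1,-0.4,2.1],"dr": [0,-0.8,-0.2]},{"xyz": [2.1,-0.4,2.1],"dr": [0,-0.8,-0.2]}]}}

```text
time_s: 7.55
ee_pos: [0.6314, 0.0101, 0.0557]
tcp_rot: [2.872, 0.229, -1.105]
wrist_force: [0.3, -0.1, -4.3]
grip_width: 0.0377
finger_force: 52.8
```

```bash
cat > plan.py <<'E'
from tip import *
B=dict(ee_pos=s['ee_pos'],tcp_rot=s['tcp_rot']); t=-.0915
def go(sched):
    for rs,rh,L,th in sched:
        S,H=root(L,th,rs+.009*np.sin(np.radians(th)),rh); print((L,th),*rel(*pose(S,t,H,th),B))
E
python3 - <<'E'
from plan import *
go([(.645,.012,.025,41),(.645,.0125,.032,36),(.645,.0125,.040,30),(.645,.0125,.05,25),(.645,.0125,.06,21)])
E
```

```text
{'time_s': 7.55, 'ee_pos': [0.6314, 0.0101, 0.0557], 'tcp_rot': [2.8718, 0.2289, -1.1046], 'wrist_force': [0.2869, -0.1062, -4.2766], 'grip_width': 0.0377, 'finger_force': 52.7616, 'qpos': [-0.3378, 1.2571, 0.5669, 0.966, -0.3877, 1.7629, -1.2596]}
tip s 0.6548 t -0.0907 h 0.0038
corner s 0.6373 t -0.0906 h 0.0142
force s,t,z [ 0.27 -0.15 -4.28] TCP s 0.6249
(0.025, 41) [-1.36  0.09  0.67] [-0.08  1.07 -0.02]
(0.032, 36) [-2.18  0.09  1.29] [-0.08  6.07 -0.03]
(0.04, 30) [-3.01  0.09  2.24] [-0.08 12.07 -0.03]
(0.05, 25) [-3.93  0.09  3.25] [-0.08 17.07 -0.03]
(0.06, 21) [-4.77  0.09  4.25] [-0.08 21.07 -0.04]
```

Call:
{"fn": "drive_tool", "kwargs": {"motion": [{"xyz": [-0.4,0,0.35],"dr": [0,0,0]},{"xyz": [-0.9,0,0.8],"dr": [0,0,0]},{"xyz": [-1.2,0,0.9],"dr": [0,0.5,0]},{"xyz": [-1.5,0,0.9],"dr": [0,1,0]},{"xyz": [-1.5,0,0.9],"dr": [0,1,0]}]}}

```text
time_s: 8.05
ee_pos: [0.6148, 0.0075, 0.0606]
tcp_rot: [2.884, 0.23, -1.076]
wrist_force: [3.4, 0.2, -3.8]
grip_width: 0.0376
finger_force: 50.1
```

```bash
python3 - <<'E'
from plan import *
imaging.capture('scene')
go([(.645,.0125,.032,36),(.645,.0125,.040,30),(.645,.0125,.05,25),(.645,.0125,.06,21),(.645,.0125,.07,18)])
E
```

```text
{'time_s': 8.05, 'ee_pos': [0.6148, 0.0075, 0.0606], 'tcp_rot': [2.8841, 0.2299, -1.0763], 'wrist_force': [3.4078, 0.1764, -3.7974], 'grip_width': 0.0376, 'finger_force': 50.1421, 'qpos': [-0.359, 1.2107, 0.5708, 1.0637, -0.3824, 1.7002, -1.2407]}
tip s 0.6391 t -0.0905 h 0.0093
corner s 0.6214 t -0.0905 h 0.0194
force s,t,z [ 3.39 -0.37 -3.8 ] TCP s 0.6082
(0.032, 36) [-0.62  0.1   0.52] [-0.08  4.92 -0.02]
(0.04, 30) [-1.46  0.1   1.45] [-0.08 10.92 -0.03]
(0.05, 25) [-2.4   0.1   2.45] [-0.08 15.92 -0.03]
(0.06, 21) [-3.26  0.1   3.42] [-0.08 19.92 -0.03]
(0.07, 18) [-4.08  0.11  4.33] [-0.08 22.92 -0.04]
```

Hooked: the spring is pulling 3.4 N along the plate.

Call:
{"fn": "drive_tool", "kwargs": {"motion": [{"xyz": [-0.6,0,0.5],"dr": [0,4.9,0]},{"xyz": [-1.5,0,1.5],"dr": [0,10.9,0]},{"xyz": [-2.4,0,2.4],"dr": [0,15.9,0]},{"xyz": [-3.3,0,3.4],"dr": [0,19.9,0]},{"xyz": [-4.1,0,4.3],"dr": [0,22.9,0]}]}}

```text
time_s: 8.6
ee_pos: [0.5558, -0.0019, 0.0548]
tcp_rot: [3.07, 0.244, -0.484]
wrist_force: [4.1, -0.2, -4.6]
grip_width: 0.0375
finger_force: 50.4
```

```bash
python3 - <<'E'
from plan import *
go([(.645,.0125,.07,18),(.645,.0125,.085,15.5),(.645,.0125,.10,13),(.645,.0125,.115,11.2),(.645,.0125,.13,10)])
E
```

```text
{'time_s': 8.6, 'ee_pos': [0.5558, -0.0019, 0.0548], 'tcp_rot': [3.0702, 0.2443, -0.4841], 'wrist_force': [4.1481, -0.2428, -4.571], 'grip_width': 0.0375, 'finger_force': 50.429, 'qpos': [-0.4653, 0.9022, 0.5777, 1.6572, -0.4604, 1.0572, -1.1148]}
tip s 0.5970 t -0.0905 h 0.0197
corner s 0.5767 t -0.0905 h 0.0220
force s,t,z [ 4.06 -0.9  -4.57] TCP s 0.5484
(0.07, 18) [0.06 0.1  0.  ] [-0.07 -0.08 -0.06]
(0.085, 15.5) [-1.51  0.1   0.54] [-0.07  2.42 -0.06]
(0.1, 13) [-3.05  0.11  1.22] [-0.07  4.92 -0.06]
(0.115, 11.2) [-4.55  0.11  1.83] [-0.07  6.72 -0.06]
(0.13, 10) [-6.03  0.11  2.36] [-0.07  7.92 -0.06]
```

Still hooked, with the force rising as expected.

Call:
{"fn": "drive_tool", "kwargs": {"motion": [{"xyz": [-1.2,0,0.4],"dr": [0,2,0]},{"xyz": [-2.3,0,0.9],"dr": [0,3.7,0]},{"xyz": [-3.5,0,1.4],"dr": [0,5.5,0]},{"xyz": [-4.7,0,1.9],"dr": [0,6.9,0]},{"xyz": [-6,0,2.3],"dr": [0,7.9,0]}]}}

```text
time_s: 9.1
ee_pos: [0.4927, -0.012, 0.0511]
tcp_rot: [3.107, 0.247, -0.276]
wrist_force: [4.9, 0.0, -5.6]
grip_width: 0.0375
finger_force: 50.5
```

```bash
python3 - <<'E'
from plan import *
go([(.645,.0125,.137,9.5),(.645,.0125,.139,6.5),(.645,.0125,.139,4),(.645,.0125,.138,2),(.645,.013,.137,0)])
E
```

```text
{'time_s': 9.1, 'ee_pos': [0.4927, -0.012, 0.0511], 'tcp_rot': [3.1066, 0.2474, -0.2758], 'wrist_force': [4.8955, 0.0365, -5.6052], 'grip_width': 0.0375, 'finger_force': 50.5149, 'qpos': [-0.4836, 0.7643, 0.5518, 1.9484, -0.5172, 0.766, -1.0218]}
tip s 0.5373 t -0.0904 h 0.0229
corner s 0.5169 t -0.0904 h 0.0225
force s,t,z [ 4.84 -0.74 -5.61] TCP s 0.4845
(0.137, 9.5) [-0.78  0.11  0.2 ] [-0.07  0.64 -0.05]
(0.139, 6.5) [-1.04  0.11  1.13] [-0.07  3.64 -0.06]
(0.139, 4) [-1.06  0.12  1.9 ] [-0.07  6.14 -0.06]
(0.138, 2) [-0.94  0.12  2.51] [-0.07  8.14 -0.06]
(0.137, 0) [-0.82  0.12  3.06] [-0.07 10.14 -0.06]
```

Call:
{"fn": "drive_tool", "kwargs": {"motion": [{"xyz": [-1,0,0.2],"dr": [0,0.6,0]},{"xyz": [-1.2,0,0.6],"dr": [0,2,0]},{"xyz": [-1.2,0,1.2],"dr": [0,4,0]},{"xyz": [-1.1,0,1.9],"dr": [0,6.2,0]},{"xyz": [-1,0,2.5],"dr": [0,8.2,0]}]}}

```text
time_s: 9.6
ee_pos: [0.4793, -0.0141, 0.0282]
tcp_rot: [3.13, 0.249, -0.052]
wrist_force: [3.8, 0.9, -4.9]
grip_width: 0.0373
finger_force: 50.7
```

Call:
{"fn": "drive_tool", "kwargs": {"motion": [{"xyz": [0.1,0,0.3],"dr": [0,1,0]},{"xyz": [0.1,0,0.4],"dr": [0,1.9,0]},{"xyz": [0.1,0,0.4],"dr": [0,1.9,0]}]}}

```text
time_s: 9.9
ee_pos: [0.4797, -0.0141, 0.0243]
tcp_rot: [-3.13, -0.249, 0.003]
wrist_force: [3.5, 1.0, -4.3]
grip_width: 0.0376
finger_force: 50.7
```

```bash
python3 - <<'E'
from plan import *
imaging.capture('wrist'); 
go([(.645,.013,.137,0),(.645,.013,.130,0)])
E
```

```text
{'time_s': 9.9, 'ee_pos': [0.4797, -0.0141, 0.0243], 'tcp_rot': [-3.1304, -0.2488, 0.0028], 'wrist_force': [3.4717, 0.999, -4.3246], 'grip_width': 0.0376, 'finger_force': 50.7198, 'qpos': [-0.3943, 0.7044, 0.4084, 2.126, -0.6559, 0.4376, -0.8788]}
tip s 0.5283 t -0.0904 h 0.0057
corner s 0.5083 t -0.0904 h 0.0017
force s,t,z [ 3.59  0.43 -4.32] TCP s 0.4713
(0.137, 0) [-0.03  0.11  0.18] [-0.08  0.1  -0.08]
(0.13, 0) [0.67 0.11 0.18] [-0.08  0.1  -0.08]
```

Call:
{"fn": "drive_tool", "kwargs": {"motion": [{"xyz": [0.2,0.1,0.1],"dr": [0,0,0]},{"xyz": [0.4,0.1,0.15],"dr": [0,0,0]},{"xyz": [0.6,0.1,0.15],"dr": [0,0,0]},{"xyz": [0.8,0.1,0.15],"dr": [0,0,0]},{"xyz": [0.8,0.1,0.15],"dr": [0,0,0]}]}}

```text
time_s: 10.45
ee_pos: [0.4877, -0.0139, 0.0228]
tcp_rot: [-3.131, -0.249, 0.005]
wrist_force: [0.1, 0.9, 5.6]
grip_width: 0.0376
finger_force: 52.1
```

```bash
python3 - <<'E'
from plan import *
p=cam('wrist'); im=imaging.capture('wrist'); cv2.imwrite('pics/w6.png',im)
E
```

```text
{'time_s': 10.45, 'ee_pos': [0.4877, -0.0139, 0.0228], 'tcp_rot': [-3.1308, -0.2493, 0.0046], 'wrist_force': [0.1487, 0.8775, 5.6244], 'grip_width': 0.0376, 'finger_force': 52.1403, 'qpos': [-0.3955, 0.7158, 0.4134, 2.1053, -0.6529, 0.4505, -0.884]}
tip s 0.5362 t -0.0914 h 0.0041
corner s 0.5162 t -0.0914 h 0.0001
force s,t,z [0.29 0.84 5.62] TCP s 0.4792
```

View pics/w6.png

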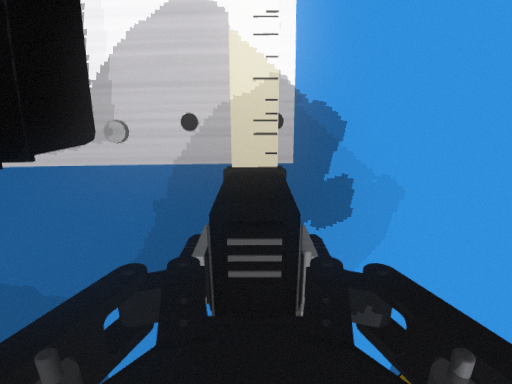

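The blade lies over the plate and the case front is at the near edge (row ~165). The case is on the bench, so I'll nudge it forward 1 mm, let go and check.

Call:
{"fn": "drive_tool", "kwargs": {"motion": [{"xyz": [0.1,0,0],"dr": [0,0,0]},{"xyz": [0.1,0,0],"dr": [0,0,0]}]}}

```text
time_s: 10.7
ee_pos: [0.4885, -0.0137, 0.0227]
tcp_rot: [-3.131, -0.249, 0.005]
wrist_force: [-0.9, 0.7, 7.0]
grip_width: 0.0371
finger_force: 52.2
```

Call:
{"fn": "drive_tool", "kwargs": {"motion": [{"xyz": [0,0,0],"dr": [0,0,0]},{"xyz": [0,0,0],"dr": [0,0,0]},{"xyz": [0,0,0],"dr": [0,0,0]},{"xyz": [0,0,0],"dr": [0,0,0]},{"xyz": [0,0,0],"dr": [0,0,0]}], "grip": 1.0}}

```text
time_s: 11.2
ee_pos: [0.4886, -0.0137, 0.0226]
tcp_rot: [-3.131, -0.249, 0.004]
wrist_force: [-0.1, -0.6, 0.5]
grip_width: 0.0852
finger_force: 0.0
```

Call:
{"fn": "drive_tool", "kwargs": {"motion": [{"xyz": [0,0,-3],"dr": [0,0,0]},{"xyz": [0,0,-7],"dr": [0,0,0]},{"xyz": [0,0,-11],"dr": [0,0,0]},{"xyz": [0,0,-13],"dr": [0,0,0]},{"xyz": [0,0,-13],"dr": [0,0,0]}]}}

```text
time_s: 11.7
ee_pos: [0.4901, -0.0136, 0.1549]
tcp_rot: [-3.13, -0.25, -0.003]
wrist_force: [0.8, 0.9, -0.8]
grip_width: 0.0853
finger_force: 0.0
```

```bash
python3 - <<'E'
from plan import *
p=cam('wrist'); im=imaging.capture('wrist'); cv2.imwrite('pics/w7.png',im)
for t_,z in(('tape_center',.035),('tape_hook',.0085),('lock_top',.077),('tape',0),('plate_near',.012)):
    for d in models.tip_of(t_,'wrist')[:2]:
        q=ray('wrist',d['centre'],z,p)[0]; print(t_,np.round(d['centre'],1),round(d['score'],2),'s %.4f t %.4f'%(q@EX,q@EY))
E
```

```text
{'time_s': 11.7, 'ee_pos': [0.4901, -0.0136, 0.1549], 'tcp_rot': [-3.1302, -0.2495, -0.0027], 'wrist_force': [0.7982, 0.9277, -0.7899], 'grip_width': 0.0853, 'finger_force': 0.0, 'qpos': [-0.5797, 0.5063, 0.6583, 2.0463, -0.461, 0.7347, -1.0441]}
tip s 0.5387 t -0.0915 h 0.1365
corner s 0.5188 t -0.0915 h 0.1325
force s,t,z [ 0.94  0.79 -0.79] TCP s 0.4817
tape_center [242.3 141.9] 0.57 s 0.5221 t -0.0803
lock_top [425.4 344.5] 0.79 s 0.3333 t -0.2568
lock_top [255.2 174.7] 0.75 s 0.5008 t -0.0918
tape [254.2 180.3] 0.95 s 0.4785 t -0.0909
plate_near [238.7 145. ] 0.66 s 0.5169 t -0.0757
```

View pics/w7.png

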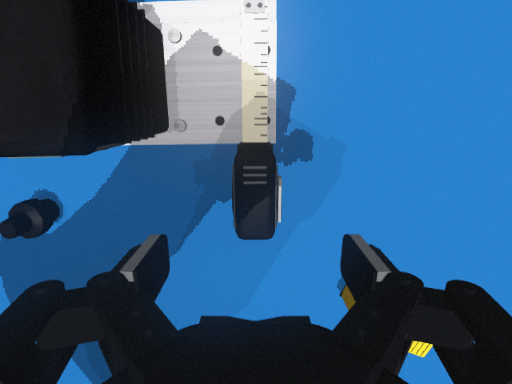

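The tape stands on its own at the near edge (front at row ~143), blade over the plate, hook at the top (255,3). The lock is at (255,175). Next: shut the fingers and press it.

Call:
{"fn": "drive_tool", "kwargs": {"motion": [{"xyz": [1,0,1],"dr": [0,0,0]},{"xyz": [1.9,0,2],"dr": [0,0,0]},{"xyz": [1.9,0,3.5],"dr": [0,0,0]},{"xyz": [1.9,0,5],"dr": [0,0,0]},{"xyz": [1.9,0,5],"dr": [0,0,0]}], "grip": 0.0}}

```text
time_s: 12.5
ee_pos: [0.507, -0.0108, 0.1002]
tcp_rot: [-3.131, -0.249, 0.009]
wrist_force: [0.6, 0.3, 0.8]
grip_width: 0.0122
finger_force: 0.0
```

Call:
{"fn": "drive_tool", "kwargs": {"motion": [{"xyz": [0,0,0.7],"dr": [0,0,0]},{"xyz": [0,0,1.4],"dr": [0,0,0]},{"xyz": [0,0,2],"dr": [0,0,0]},{"xyz": [0,0,2.3],"dr": [0,0,0]},{"xyz": [0,0,2.3],"dr": [0,0,0]}]}}

```text
time_s: 13.0
ee_pos: [0.5075, -0.0107, 0.0793]
tcp_rot: [-3.131, -0.249, 0.004]
wrist_force: [-1.0, 0.1, -0.0]
grip_width: 0.0001
finger_force: 0.0
```

```bash
python3 tip.py
```

```text
{'time_s': 13.0, 'ee_pos': [0.5075, -0.0107, 0.0793], 'tcp_rot': [-3.1309, -0.2491, 0.004], 'wrist_force': [-1.0484, 0.088, -0.0297], 'grip_width': 0.0001, 'finger_force': 0.0, 'qpos': [-0.4811, 0.6479, 0.5354, 2.0432, -0.5752, 0.6032, -0.9601]}
tip s 0.5562 t -0.0915 h 0.0606
corner s 0.5362 t -0.0914 h 0.0567
force s,t,z [-1.02  0.25 -0.03] TCP s 0.4993
```

Call:
{"fn": "drive_tool", "kwargs": {"motion": [{"xyz": [0.1,0,0.2],"dr": [0,0,0]},{"xyz": [0.1,0,0.3],"dr": [0,0,0]},{"xyz": [0.1,0,0.4],"dr": [0,0,0]},{"xyz": [0.1,0,0.5],"dr": [0,0,0]},{"xyz": [0.1,0,0.6],"dr": [0,0,0]}]}}

```text
time_s: 13.5
ee_pos: [0.5085, -0.0105, 0.0735]
tcp_rot: [-3.131, -0.249, 0.003]
wrist_force: [-0.0, -0.2, 0.3]
grip_width: 0.0005
finger_force: 0.0
```

Call:
{"fn": "drive_tool", "kwargs": {"motion": [{"xyz": [0,0,0.1],"dr": [0,0,0]},{"xyz": [0,0,0.1],"dr": [0,0,0]},{"xyz": [0,0,0.1],"dr": [0,0,0]}]}}

```text
time_s: 13.8
ee_pos: [0.5085, -0.0106, 0.0725]
tcp_rot: [-3.131, -0.249, 0.004]
wrist_force: [0.4, -0.7, -0.9]
grip_width: 0.0002
finger_force: 0.0
```

Call:
{"fn": "drive_tool", "kwargs": {"motion": [{"xyz": [0,0,0.1],"dr": [0,0,0]},{"xyz": [0,0,0.1],"dr": [0,0,0]},{"xyz": [0,0,0.2],"dr": [0,0,0]},{"xyz": [0,0,0.2],"dr": [0,0,0]}]}}

```text
time_s: 14.2
ee_pos: [0.5088, -0.0106, 0.0716]
tcp_rot: [-3.13, -0.249, 0.002]
wrist_force: [-7.7, 1.7, 30.9]
grip_width: 0.0001
finger_force: 15.0
```

31 N at the hard stop means the lock has clicked down. I'll back off and re-grip.

Call:
{"fn": "drive_tool", "kwargs": {"motion": [{"xyz": [0,0,-2],"dr": [0,0,0]},{"xyz": [0,0,-5],"dr": [0,0,0]},{"xyz": [-1,0,-7],"dr": [0,0,0]},{"xyz": [-2,0,-7],"dr": [0,0,0]},{"xyz": [-2,0,-7],"dr": [0,0,0]}]}}

```text
time_s: 14.7
ee_pos: [0.488, -0.0137, 0.1406]
tcp_rot: [-3.13, -0.249, 0.003]
wrist_force: [0.7, 0.2, -0.7]
grip_width: -0.0
finger_force: 0.0
```

Call:
{"fn": "drive_tool", "kwargs": {"motion": [{"xyz": [0,0,0],"dr": [0,0,0]},{"xyz": [0,0,0],"dr": [0,0,0]},{"xyz": [0,0,0],"dr": [0,0,0]},{"xyz": [0,0,0],"dr": [0,0,0]},{"xyz": [0,0,0],"dr": [0,0,0]}], "grip": 1.0}}

```text
time_s: 15.2
ee_pos: [0.489, -0.0138, 0.1404]
tcp_rot: [-3.131, -0.249, 0.004]
wrist_force: [0.5, -1.0, -0.1]
grip_width: 0.0721
finger_force: 0.0
```

```bash
python3 - <<'E'
from tip import *
p=cam('wrist'); im=imaging.capture('wrist'); cv2.imwrite('pics/w8.png',im)
for t_,z in(('tape_hook',.0085),('lock_top',.0725),('tape',0),('plate_near',.012)):
    for d in models.tip_of(t_,'wrist')[:2]:
        q=ray('wrist',d['centre'],z,p)[0]; print(t_,np.round(d['centre'],1),round(d['score'],2),'s %.4f t %.4f'%(q@EX,q@EY))
print(rel(*pose(.4798,-.0913,.0230,0,.159),s))
E
```

```text
{'time_s': 15.2, 'ee_pos': [0.489, -0.0138, 0.1404], 'tcp_rot': [-3.1311, -0.2491, 0.0038], 'wrist_force': [0.5244, -0.9985, -0.115], 'grip_width': 0.0721, 'finger_force': 0.0, 'qpos': [-0.564, 0.53, 0.6396, 2.0566, -0.4834, 0.7076, -1.0251]}
tip s 0.5375 t -0.0916 h 0.1218
corner s 0.5175 t -0.0916 h 0.1178
force s,t,z [ 0.36 -1.07 -0.11] TCP s 0.4805
lock_top [255.1 174.2] 0.61 s 0.5018 t -0.0918
lock_top [431.1 357.8] 0.52 s 0.3243 t -0.2590
tape [253.3 182.6] 0.81 s 0.4777 t -0.0901
plate_near [238.9 142.2] 0.8 s 0.5193 t -0.0769
(array([-5.000e-02, -1.000e-02,  1.174e+01]), array([-0.05,  0.14, -0.01]))
```

Call:
{"fn": "drive_tool", "kwargs": {"motion": [{"xyz": [0,0,4],"dr": [0,0,0]},{"xyz": [0,0,8],"dr": [0,0,0]},{"xyz": [0,0,11],"dr": [0,0,0]},{"xyz": [0,0,11.7],"dr": [0,0,0]},{"xyz": [0,0,11.7],"dr": [0,0,0]}]}}

```text
time_s: 15.95
ee_pos: [0.4884, -0.0141, 0.0234]
tcp_rot: [-3.131, -0.248, 0.005]
wrist_force: [0.5, -0.4, 0.4]
grip_width: 0.0853
finger_force: 0.0
```

Call:
{"fn": "drive_tool", "kwargs": {"motion": [{"xyz": [0,0,0],"dr": [0,0,0]},{"xyz": [0,0,0],"dr": [0,0,0]},{"xyz": [0,0,0],"dr": [0,0,0]},{"xyz": [0,0,0],"dr": [0,0,0]},{"xyz": [0,0,0],"dr": [0,0,0]}], "grip": 0.2, "grip_force": 50}}

```text
time_s: 16.45
ee_pos: [0.4892, -0.0135, 0.0246]
tcp_rot: [-3.13, -0.25, 0.001]
wrist_force: [-2.7, 1.4, 14.4]
grip_width: 0.0378
finger_force: 49.0
```

Call:
{"fn": "drive_tool", "kwargs": {"motion": [{"xyz": [0,0,-0.4],"dr": [0,0,0]},{"xyz": [0,0,-0.9],"dr": [0,0,0]},{"xyz": [0,0,-1.6],"dr": [0,0,0]},{"xyz": [0,0,-3],"dr": [0,0,0]},{"xyz": [0,0,-5],"dr": [0,0,0]}]}}

```text
time_s: 16.95
ee_pos: [0.4879, -0.0138, 0.074]
tcp_rot: [-3.131, -0.249, 0.006]
wrist_force: [-0.4, 0.5, -2.4]
grip_width: 0.0373
finger_force: 51.3
```

```bash
python3 - <<'E'
from tip import *
p=cam('wrist'); im=imaging.capture('wrist')
for t_,z in(('tape_hook',.055),('lock_top',.122)):
    for d in models.tip_of(t_,'wrist')[:2]:
        q=ray('wrist',d['centre'],z,p)[0]; print(t_,np.round(d['centre'],1),round(d['score'],2),'s %.4f t %.4f'%(q@EX,q@EY))
P=pose(.479,-.197,.05,0,.159); print(rel(*P,s))
E
```

```text
{'time_s': 16.95, 'ee_pos': [0.4879, -0.0138, 0.074], 'tcp_rot': [-3.1309, -0.2488, 0.0064], 'wrist_force': [-0.4107, 0.4579, -2.3932], 'grip_width': 0.0373, 'finger_force': 51.2741, 'qpos': [-0.4785, 0.6359, 0.5283, 2.093, -0.5931, 0.5665, -0.9333]}
tip s 0.5364 t -0.0914 h 0.0553
corner s 0.5164 t -0.0914 h 0.0513
force s,t,z [-0.33  0.52 -2.39] TCP s 0.4795
lock_top [254.8 245.7] 0.86 s 0.4995 t -0.0914
(array([-0.02, 10.57,  2.39]), array([-0.06,  0.23, -0.02]))
```

Call:
{"fn": "drive_tool", "kwargs": {"motion": [{"xyz": [0,2.5,0],"dr": [0,0,0]},{"xyz": [0,5,0],"dr": [0,0,0]},{"xyz": [0,7.5,0],"dr": [0,0,0]},{"xyz": [0,9.5,0],"dr": [0,0,0]},{"xyz": [0,10.6,0],"dr": [0,0,0]}]}}

```text
time_s: 17.6
ee_pos: [0.5051, -0.12, 0.0729]
tcp_rot: [-3.131, -0.247, 0.005]
wrist_force: [-0.4, -0.3, -4.4]
grip_width: 0.0373
finger_force: 51.5
```

Call:
{"fn": "drive_tool", "kwargs": {"motion": [{"xyz": [0,0,2],"dr": [0,0,0]},{"xyz": [0,0,3.5],"dr": [0,0,0]},{"xyz": [0,0,4.4],"dr": [0,0,0]},{"xyz": [0,0,4.7],"dr": [0,0,0]},{"xyz": [0,0,4.7],"dr": [0,0,0]}]}}

```text
time_s: 18.1
ee_pos: [0.5053, -0.1182, 0.0263]
tcp_rot: [-3.131, -0.249, 0.004]
wrist_force: [-0.4, -0.4, -2.2]
grip_width: 0.0376
finger_force: 51.5
```

```bash
python3 tip.py
```

```text
{'time_s': 18.1, 'ee_pos': [0.5053, -0.1182, 0.0263], 'tcp_rot': [-3.1307, -0.2494, 0.0043], 'wrist_force': [-0.4132, -0.3708, -2.2299], 'grip_width': 0.0376, 'finger_force': 51.5264, 'qpos': [-0.1974, 0.7411, 0.4371, 2.0265, -0.6257, 0.5103, -0.7138]}
tip s 0.5369 t -0.1972 h 0.0077
corner s 0.5169 t -0.1972 h 0.0037
force s,t,z [-0.47 -0.3  -2.23] TCP s 0.4800
```

Call:
{"fn": "drive_tool", "kwargs": {"motion": [{"xyz": [0,0,0.1],"dr": [0,0,0]},{"xyz": [0,0,0.2],"dr": [0,0,0]},{"xyz": [0,0,0.25],"dr": [0,0,0]},{"xyz": [0,0,0.25],"dr": [0,0,0]}]}}

```text
time_s: 18.5
ee_pos: [0.5057, -0.1183, 0.0246]
tcp_rot: [-3.131, -0.249, 0.002]
wrist_force: [-2.7, 0.7, 6.9]
grip_width: 0.0375
finger_force: 52.7
```

On the bench. I'll let go and retreat, then check the tape's blade, lock and position.

Call:
{"fn": "drive_tool", "kwargs": {"motion": [{"xyz": [0,0,0],"dr": [0,0,0]},{"xyz": [0,0,0],"dr": [0,0,0]},{"xyz": [0,0,0],"dr": [0,0,0]},{"xyz": [0,0,0],"dr": [0,0,0]},{"xyz": [0,0,0],"dr": [0,0,0]}], "grip": 1.0}}

```text
time_s: 19.0
ee_pos: [0.5055, -0.1183, 0.024]
tcp_rot: [-3.131, -0.249, 0.003]
wrist_force: [0.3, 0.2, -0.5]
grip_width: 0.0852
finger_force: 0.0
```

Call:
{"fn": "drive_tool", "kwargs": {"motion": [{"xyz": [0,0,-3],"dr": [0,0,0]},{"xyz": [0,0,-7],"dr": [0,0,0]},{"xyz": [0,0,-11],"dr": [0,0,0]},{"xyz": [0,0,-15],"dr": [0,0,0]},{"xyz": [0,0,-17],"dr": [0,0,0]}]}}

```text
time_s: 19.5
ee_pos: [0.5064, -0.1188, 0.1969]
tcp_rot: [-3.131, -0.249, -0.001]
wrist_force: [-0.8, 0.1, -0.7]
grip_width: 0.0854
finger_force: 0.0
```

```bash
python3 - <<'E'
from tip import *
p=cam('wrist'); im=imaging.capture('wrist'); cv2.imwrite('pics/w9.png',im)
for t_,z in(('tape_hook',.0085),('lock_top',.0725),('tape',0),('plate_near',.012)):
    for d in models.tip_of(t_,'wrist')[:2]:
        q=ray('wrist',d['centre'],z,p)[0]; print(t_,np.round(d['centre'],1),round(d['score'],2),'s %.4f t %.4f'%(q@EX,q@EY))
h=cv2.cvtColor(im,cv2.COLOR_BGR2HSV); m=((h[...,1]<90)&(h[...,2]>110)).astype(np.uint8)
for c in sorted(cv2.findContours(m,0,1)[0],key=cv2.contourArea)[-4:]:
    a=cv2.approxPolyDP(c,5,True).reshape(-1,2); w=ray('wrist',a,.014,p); print(cv2.contourArea(c),a.tolist(),np.c_[w@EX,w@EY].round(3).tolist())
E
```

```text
{'time_s': 19.5, 'ee_pos': [0.5064, -0.1188, 0.1969], 'tcp_rot': [-3.1312, -0.2488, -0.001], 'wrist_force': [-0.8493, 0.1413, -0.7406], 'grip_width': 0.0854, 'finger_force': 0.0, 'qpos': [-0.387, 0.4885, 0.6922, 1.9356, -0.4073, 0.8596, -0.8929]}
tip s 0.5381 t -0.1980 h 0.1784
corner s 0.5181 t -0.1980 h 0.1744
force s,t,z [-0.82  0.27 -0.74] TCP s 0.4811
tape_hook [426.1 373.8] 0.61 s 0.1675 t -0.4590
tape_hook [443.  124.2] 0.48 s 0.5361 t -0.4146
lock_top [253.7 163. ] 0.72 s 0.5013 t -0.1971
lock_top [497.5  86.9] 0.66 s 0.5733 t -0.4219
tape [282.9 275.1] 0.83 s 0.3390 t -0.2352
tape [250.5 169.3] 0.63 s 0.4814 t -0.1931
plate_near [147.3 137.5] 0.67 s 0.5206 t -0.0771
359.0 [[441, 106], [437, 123], [456, 127], [461, 109]] [[0.556, -0.406], [0.537, -0.404], [0.533, -0.427], [0.554, -0.43]]
588.5 [[483, 237], [472, 249], [460, 236], [451, 279], [462, 278]] [[0.397, -0.489], [0.38, -0.478], [0.399, -0.457], [0.337, -0.458], [0.338, -0.473]]
2736.0 [[243, 10], [243, 137], [264, 137], [264, 118], [257, 117], [264, 116], [264, 99], [253, 98], [264, 97], [259, 88], [265, 11]] [[0.65, -0.186], [0.521, -0.185], [0.521, -0.208], [0.541, -0.208], [0.542, -0.201], [0.543, -0.208], [0.561, -0.208], [0.562, -0.196], [0.563, -0.208], [0.573, -0.203], [0.649, -0.209]]
12521.5 [[170, 15], [23, 23], [76, 47], [85, 127], [22, 142], [177, 138]] [[0.646, -0.111], [0.646, 0.05], [0.618, -0.008], [0.533, -0.007], [0.518, 0.073], [0.52, -0.111]]
```

The blade is out from s=0.52 to 0.65 (about 128 mm, locked). The tape stands upright 8 cm to the right of the plate, and the plate has not moved. Handing in.

```bash
python3 -c "
from plant import ctrl
print(ctrl.job_done())"
```

```text
the job is handed in; nothing more can be done
None
```

The job is handed in with no verdict returned: the plate measured about 127 mm by tape and camera, and the locked tape, its blade still out at that length, stands upright on the bench about 8 cm clear of the unmoved plate.

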